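# Close and clamp the leather-forming mould

## Robot

A 7-joint arm with a two-finger parallel gripper is mounted at the origin on the work surface. World frame = base frame: x ahead of the robot, y to its left, z up, the work surface at z = 0. Lengths are in mm, angles in rad, forces in N, time in s.
With the tool pointing down it reaches from about 400 to 875 mm from the base axis. Payload 4.4 kg.
Tool frame: the origin (TCP) lies at the very end of the fingers, on their centre line; the grasp point (between the pads) lies 19 mm behind it; z points along the fingers, y is the line along which they close (so a half turn about z gives the same grasp; the last joint's range is limited). The gripper opens to 85 mm and grips with 20 to 120 N. Pads are 22 mm wide; open, the fingers measure 114 mm over their backs; the gripper's body (76 mm by 85 mm) begins 54 mm behind the grasp point. The pads swing forward as they close: fully open they stand 13 mm farther back than shut.
Start: joints at [-1.355, 0.628, 0.038, 1.517, -0.027, 0.996, -0.02], TCP at [180.731, 624.383, 231.313] pointing down, gripper open.
Joint ranges: [-3.06, 3.06], [-0.37, 2.12], [-1.25, 1.32], [0.18, 2.47], [-1.1, 4.24], [0.23, 1.98], [-2.94, 2.94]. Speed limits (rad/s): [2.57, 2.57, 3.14, 3.14, 3.14, 3.14, 3.14].

## Interface

Orientations are given as [roll, pitch, yaw] about the fixed x, y, z axes, in that order (R = Rz(yaw) Ry(pitch) Rx(roll)).
In Python, from cell import monitor, viewer, workorder gives the robot as it stands.
- The arm moves only by the tool arm_command, never from a script. Its argument "series" is one flat list of numbers, 5 for each row, row after row: the opening in per cent of the stroke, from 0 (shut) to 100 (fully open), then the shift along the tool's x, y, z in cm, then the turn about the tool's z in degrees. In form: [claw, x, y, z, roll, claw, x, y, z, roll, ...]. A call has exactly 5 rows; each row is the pose to reach, as a shift and turn from the pose commanded when the call began, along the tool's axes at that moment; what a row does not reach only later rows make up. A row lasts 1/12 s, in which the tool goes at most 41.7 mm and 7.16 degrees, less where a joint would pass 70% of its speed; a pose out of reach is approached as far as the arm can. A call with a gripper value outside its range is refused whole. The fingers move at their own pace and stop on an object; the grip force is fixed at half the most. Time passes only in rows, so rows that repeat a pose let the fingers close, or fill a call up. It gives the time, the measured TCP pose, the force, the opening and the grip force at its end, in the units of the state.
- monitor.read_state(): the state, without advancing time (a new reading comes with each control period).
- viewer.get_image(name): name is "scene" or "top" or "wrist"; returns (picture, depth): 420x560x3 uint8, red, green, blue; 420x560 float32, mm along the optical axis (not along the pixel's ray), 0 where there is no reading.
- viewer.camera_model(name): a dict with "mtx" (3x3 intrinsics, pixels), "R" (3x3) and "t" (3): a world point X has camera coordinates R X + t. Camera axes: x right, y down, z forward; pixel columns grow to the right and rows downward; lengths in mm; the calibration is good to about 2 mm. A picture is of the moment at which its call begins: read the wrist's pose just before it. camera_model takes no time and is no camera call; for the wrist camera it gives the pose at the moment of the call.
- workorder.finish_job(): hands the job in; it is judged then, once.
The state is a dict: "clock": time; "qpos": joint angles; "qd": joint speeds; "tau": joint torques, N m; "eef_pos": TCP position; "tool_rot": TCP orientation; "force": force on the tool from outside, world axes, zero at the start; "torque": the same for the moment, N m; "width": finger opening in mm; "gripper_force": force on a finger pad.
Only numpy, scipy, OpenCV 4.12 (cv2) and the standard library are available. Lean on these libraries where they do the work, as an engineer would, in place of code of your own. Each camera call takes 0.05 s, during which the arm holds its last target. There are 200 camera calls.

## Task

Close the wooden forming mould: stand its loose half on the two pegs of the base, fully down and upright, with its flat face against the fixed half. Then squeeze the black spring clamp open and clip it over either upright side edge of the closed mould, above the foot, lying level and pushed on until both rubber jaw pads sit on the wood, one on each half, and let it grip. Leave the mallet and the glue jar standing where they are.

Things in the scene. Friction and masses are not known exactly. Their poses are not given: they have to be found in the camera images.
- mould: Fixed plywood base 110 x 120 x 15 mm (x, y, z) with the fixed half of the mould: an upright wooden board 10 mm thick (x -10 to 0), 120 mm wide (y -60 to 60), z 15 to 115 mm, braced behind (-x) near its middle (y -15 to 15, up to z 60). Origin: centre of the base's underside; +x is the side with the pegs, y runs along the board, z up.
- mould_pegs (a point): Midway between the tips of the two upright steel pegs on the base (mould 16.5, 0, 33 mm). Pegs 8 mm across with tapered tips, 18 mm high from the base plate, at y = -40 and +40 mm.
- mould_face (a point): Centre of the fixed half's flat mating face (mould 0, 0, 65 mm). loose_face meets it when the mould is closed (1.5 mm gap). The closed mould is about 21 mm thick at the panels, middle at x = +0.75 mm of mould.
- loose_half: Loose wooden half, 250 g, 155 mm tall, upright on the table. Foot 30 x 120 x 26 mm (x, y, z) with two through holes 12 mm across at x 0, y -40 and +40; above it a panel 10 mm thick (x -15 to -5), 120 wide, z 26 to 100. Flat mating face at x = -15; a dark raised rectangle on the outer face. Origin: centre of the foot's underside. Seated it is at 16.5, 0, 15 mm of mould, axes parallel.
- loose_face (a point): Centre of the loose half's flat mating face (loose_half -15, 0, 50 mm). When seated, the panel above the foot spans 41 to 115 mm above the table.
- loose_tab (a point): Point to pinch in the grip tab that rises from the panel (loose_half -10, 0, 137 mm). Tab 10 mm thick (x -15 to -5), 44 mm wide (y -22 to 22), z 100 to 155 mm.
- clamp: Black spring clamp, 130 g, like a big clothes peg lying flat: 125 mm long, 30 mm high, two mirrored arms on an upright hinge pin. Origin: on the hinge axis at the underside; jaws to +x, handles to -x. Rubber jaw pads 22 mm long, 33 to 55 mm from the hinge. The frame is fixed to the +y arm: its x is the clamp's middle line at rest and turns by half the joint value as the jaws open.
- clamp_grip (a point): Midpoint between the two handle ends at rest (clamp -62, 0, 15 mm), where to squeeze along the clamp's y. Each handle ends there in an upright rubber roll 12 mm across; 67 mm over both at rest. Squeezed to 30 mm over the rolls (about 15 N) the jaws open to 33 mm at the back of the pads, 39 mm at the tips.
- clamp_arm (a joint): Opening angle of the clamp's sprung hinge (rad): 0 at rest (jaws about 6 mm apart at the tips), about 0.28 when gripping the closed 21 mm mould, 0.68 wide open.
- mallet: Bystander: standing mallet, white head 54 mm across, black handle upward, 190 mm tall, loose; origin at the centre of its underside.
- glue_jar: Bystander: white jar 80 mm across, 75 mm tall, loose; origin at the centre of its underside.
Mind the look-alikes: they are no part of the job. Leave any red or yellow look-alike of the clamp alone.

How it is judged (in metres and radians):
On the way:
1. the loose half stands on the pegs, fully down, face to face with the fixed half (distance between loose_face and mould_face below 0.006 m and angle between loose_half's own z axis and vertical below 0.06 rad), for 0.2 s.
At the end, for the whole second after the job is handed in: Loose half on the pegs: face centres within 6 mm, upright within 0.06 rad. Clamp grips both halves (over 3 N on each, hinge 0.15 to 0.42 rad) over one upright side edge, hinge 64 to 100 mm from the mould's middle along y, level within 0.35 rad; all at rest (all of step 1 and contact force between clamp and mould above 3 N and contact force between clamp and loose_half above 3 N and value of joint clamp_arm between 0.15 and 0.42 rad and (y of clamp in the frame of mould between 0.064 and 0.1 m or y of clamp in the frame of mould between -0.1 and -0.064 m) and (angle between clamp's own z axis and vertical below 0.35 rad or angle between clamp's own z axis and vertical above 2.79 rad) and linear speed of each of clamp, loose_half below 0.02 m/s); the robot touches nothing.
It fails at once if the mallet is shifted more than 30 mm or tipped over (distance of mallet from where it was at the start of the episode above 0.03 m or angle between mallet's own z axis and vertical above 0.4 rad).
It fails at once if the glue jar is shifted more than 30 mm or tipped over (distance of glue_jar from where it was at the start of the episode above 0.03 m or angle between glue_jar's own z axis and vertical above 0.4 rad).
It also fails if it takes over 58 s, if anything falls off the work surface, if the arm or the gripper's body presses on something with over 40 N, if the wrist force passes 120 N, or if a joint passes its speed limit or range.

## Working session

There is one attempt and no reset: what is moved stays moved. The work goes in short steps, Python scripts to look and compute and a tool call to move; the robot and the scene stay as the last step left them, time stands still between calls to the robot, and variables do not carry over. Pictures are saved under pics/ and viewed, at most 10 in all, crops included, and the job is handed in when it is done.

Besides the shell and the picture viewer there is one more tool, called by a JSON object that holds its "fn" and its "kwargs". arm_command: Moves the arm, as the interface text tells. Its arguments: {"type":"object","properties":{"series":{"type":"array","items":{"type":"number"}}},"required":["series"]}

```bash
mkdir -p pics; ls; python3 - <<'E'
from cell import monitor, viewer, workorder
import cv2,numpy as np
print(monitor.read_state())
for n in ("scene","top"):
    im,d=viewer.get_image(n); np.savez(f"pics/{n}0.npz",im=im,d=d,**viewer.camera_model(n))
    cv2.imwrite(f"pics/{n}0.png",im[...,::-1])
E
```

```text
pics
{'clock': 0.0, 'qpos': array([-1.35482438,  0.62930426,  0.03842765,  1.51837392, -0.0269696 ,
        0.9962592 , -0.0200079 ]), 'qd': array([-0.00011275,  0.00083812,  0.0009323 , -0.00139858,  0.0013043 ,
        0.00084296,  0.00310982]), 'tau': array([ 4.51010455e-04, -5.63390851e+01,  1.22701652e+00, -1.93448263e+01,
        1.12043135e-02,  1.04500356e-02, -1.01621175e-06]), 'eef_pos': array([180.54037256, 623.78826472, 230.41404797]), 'tool_rot': array([-3.13976596e+00,  3.89140266e-05,  2.85984083e+00]), 'force': array([-0.04445343,  0.35211959,  0.92578937]), 'torque': array([ 0.00212322, -0.04386242, -0.04880446]), 'gripper_force': 0.0, 'width': 85.35095835432185}
```

View pics/top0.png

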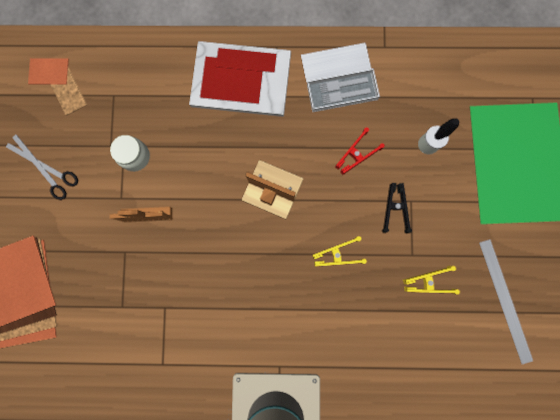

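View pics/scene0.png

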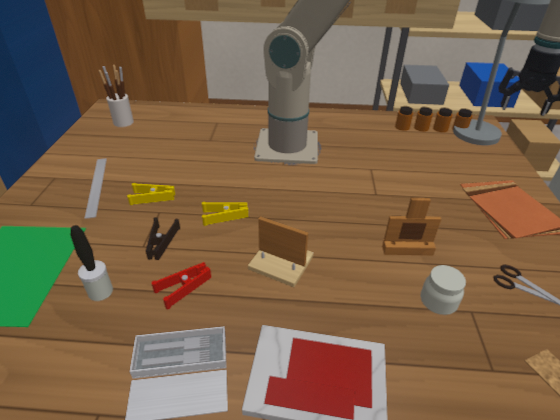

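```bash
cat > h.py <<'E'
import numpy as np,cv2
def pts(im,d,mtx,R,t):
    v,u=np.mgrid[:d.shape[0],:d.shape[1]]
    c=np.stack([(u-mtx[0,2])/mtx[0,0]*d,(v-mtx[1,2])/mtx[1,1]*d,d],-1)
    return (c-t)@R
def rect(P,m):
    q=P[m][:,:2].astype(np.float32); return cv2.minAreaRect(q),P[m][:,2].min().round(),P[m][:,2].max().round(),m.sum()
E
python3 - <<'E'
from h import *
z=np.load('pics/top0.npz');P=pts(z['im'],z['d'],z['mtx'],z['R'],z['t'])
v,u=np.mgrid[:420,:560]
def box(a,b,c,d): return (u>=a)&(u<=c)&(v>=b)&(v<=d)&(z['d']>0)
H=P[...,2]
print("table",P[250,200],"mm/px",P[250,201]-P[250,200], "cam",-z['R'].T@z['t'])
for n,b,lo,hi in [("base",(230,150,315,230),7,25),("board",(230,150,315,230),95,130),("loosefoot",(100,195,185,235),15,35),("loosepanel",(100,195,185,235),90,112),("loosetab",(100,195,185,235),140,170),("clamp",(378,175,418,240),10,45),("jar",(100,125,160,180),60,90),("mallet",(410,110,470,160),20,220)]:
    m=box(*b)&(H>lo)&(H<hi); print(n,rect(P,m), np.round(cv2.boxPoints(rect(P,m)[0]).astype(float)).tolist())
im=z['im'][...,::-1]
c1=cv2.resize(im[120:300,310:470],None,fx=3,fy=3,interpolation=cv2.INTER_CUBIC)
s=np.load('pics/scene0.npz')['im'][...,::-1]
c2=cv2.resize(s[190:290,375:475],(300,300),interpolation=cv2.INTER_CUBIC)
o=np.zeros((540,780,3),np.uint8);o[:,:480]=c1;o[:300,480:]=c2
cv2.imwrite('pics/crop1.png',o)
E
```

```text
table [392.5812334  190.72204266   2.69537089] mm/px [ 0.18635307 -1.36488707 -6.14417988] cam [ 362.88243632  -15.24494715 1137.66241839]
base (((538.8756713867188, 9.256919860839844), (186.5959014892578, 200.99053955078125), 2.9157018661499023), np.float64(7.0), np.float64(25.0), np.int64(1516)) [[441.0, 105.0], [451.0, -96.0], [637.0, -86.0], [627.0, 114.0]]
board (((539.1878662109375, 17.08934783935547), (119.54379272460938, 10.420452117919922), 67.3408203125), np.float64(95.0), np.float64(121.0), np.int64(294)) [[511.0, -36.0], [521.0, -40.0], [567.0, 70.0], [557.0, 74.0]]
loosefoot (((478.23565673828125, 322.54541015625), (30.973955154418945, 119.09071350097656), 3.1109302043914795), np.float64(15.0), np.float64(35.0), np.int64(228)) [[460.0, 381.0], [466.0, 262.0], [497.0, 264.0], [490.0, 383.0]]
loosepanel (((467.9131774902344, 323.3360900878906), (10.37507438659668, 120.62498474121094), 3.236680269241333), np.float64(90.0), np.float64(111.0), np.int64(173)) [[459.0, 383.0], [466.0, 263.0], [476.0, 263.0], [470.0, 384.0]]
loosetab (((467.8175354003906, 322.179443359375), (10.392329216003418, 42.84831237792969), 1.9727783203125), np.float64(141.0), np.float64(159.0), np.int64(114)) [[462.0, 343.0], [463.0, 301.0], [474.0, 301.0], [472.0, 344.0]]
clamp (((498.86773681640625, -289.1020812988281), (66.82697296142578, 120.94309997558594), 88.20026397705078), np.float64(10.0), np.float64(36.0), np.int64(579)) [[437.0, -321.0], [558.0, -324.0], [560.0, -258.0], [439.0, -254.0]]
jar (((626.6464233398438, 364.9427185058594), (69.4339599609375, 66.89840698242188), 45.52128982543945), np.float64(60.0), np.float64(83.0), np.int64(703)) [[578.0, 364.0], [626.0, 317.0], [675.0, 366.0], [627.0, 413.0]]
mallet (((660.0234375, -371.5013122558594), (51.6259651184082, 48.99150848388672), 45.87004089355469), np.float64(20.0), np.float64(194.0), np.int64(736)) [[624.0, -373.0], [660.0, -407.0], [696.0, -370.0], [660.0, -336.0]]
```

View pics/crop1.png

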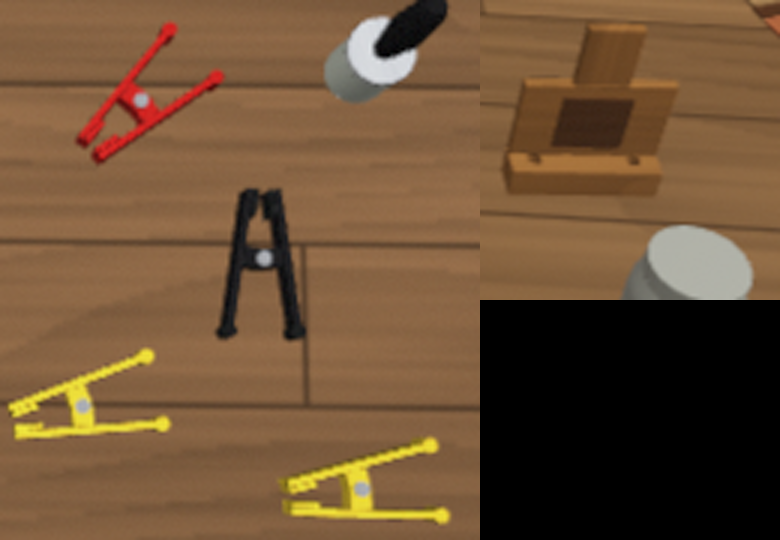

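```bash
cat > go.py <<'E'
import sys,numpy as np
from cell import monitor
def go(x,y,z,yaw):
    s=monitor.read_state();p=s['eef_pos'];a=s['tool_rot'][2]
    d=np.array([x,y,z])-p
    tx=[np.cos(a),np.sin(a)];ty=[np.sin(a),-np.cos(a)]
    t=(np.degrees(a)-yaw+90)%180-90
    print('t%.2f'%s['clock'],'pos',p.round(1),'rpy',np.degrees(s['tool_rot']).round(1),'q7 %.2f'%s['qpos'][6],'w %.1f F %s'%(s['width'],s['force'].round(1)))
    print('shift cm x %.2f y %.2f z %.2f turn %.1f'%(d[:2]@tx/10,d[:2]@ty/10,-d[2]/10,t))
if __name__=='__main__': go(*map(float,sys.argv[1:]))
E
python3 go.py 468 322.5 240 93.1
```

```text
t0.10 pos [180.6 623.8 230.5] rpy [-179.9    0.   163.9] q7 -0.02 w 85.4 F [ 0.3  1.  -0. ]
shift cm x -35.99 y -20.95 z -0.95 turn 70.8
```

{"fn": "arm_command", "kwargs": {"series": [100,-18,-10.5,-0.5,35,100,-36,-21,-1,70,100,-36,-21,-1,70,100,-36,-21,-1,70,100,-36,-21,-1,70]}}

```text
clock: 0.52
eef_pos: [325.2, 471.7, 236.1]
tool_rot: [-3.141, 0.0, 2.229]
force: [2.0, 0.4, -0.4]
width: 84.9
gripper_force: 0.0
```

{"fn": "arm_command", "kwargs": {"series": [100,-20,2,-0.4,34,100,-20,2,-0.4,34,100,-20,2,-0.4,34,100,-20,2,-0.4,34,100,-20,2,-0.4,34]}}

```text
clock: 0.93
eef_pos: [465.2, 325.3, 240.3]
tool_rot: [3.141, 0.001, 1.633]
force: [0.9, 1.4, -0.3]
width: 85.3
gripper_force: 0.0
```

```bash
python3 - <<'E'
from go import go
from h import *
from cell import viewer
import time
go(468,322.5,240,93.1)
im,d=viewer.get_image("wrist");m=viewer.camera_model("wrist")
go(468,322.5,240,93.1)
np.savez("pics/w1.npz",im=im,d=d,**m);cv2.imwrite("pics/w1.png",im[...,::-1])
P=pts(im,d,m['mtx'],m['R'],m['t']);H=P[...,2];ok=d>0
near=(abs(P[...,0]-475)<60)&(abs(P[...,1]-322)<80)&ok
for n,lo,hi in [("foot",15,35),("panel",85,112),("tab",140,170)]:
    k=near&(H>lo)&(H<hi); 
    if k.sum()>5: print(n,rect(P,k),np.median(H[k]))
print(-m['R'].T@m['t'],m['R'])
E
```

```text
t0.93 pos [465.2 325.3 240.3] rpy [1.80e+02 1.00e-01 9.36e+01] q7 -0.36 w 85.3 F [ 0.9  1.4 -0.3]
shift cm x -0.30 y 0.26 z 0.03 turn 0.5
t0.98 pos [471.1 318.5 240.9] rpy [179.7   0.3  92.9] q7 -0.36 w 85.5 F [ 4.2 -4.6  0.1]
shift cm x 0.42 y -0.28 z 0.09 turn -0.2
foot (((486.6849060058594, 314.6630859375), (29.86492919921875, 120.1570816040039), 4.095309257507324), np.float64(16.0), np.float64(28.0), np.int64(1787)) 25.67722447506345
panel (((476.15093994140625, 315.1070556640625), (11.709127426147461, 119.6824722290039), 2.797227382659912), np.float64(85.0), np.float64(112.0), np.int64(936)) 99.35816931266888
tab (((474.8998718261719, 315.54217529296875), (9.350484848022461, 43.76949691772461), 2.792524576187134), np.float64(141.0), np.float64(157.0), np.int64(968)) 154.33270367249497
[466.55021572 386.20247303 381.92398781] [[ 0.99872322  0.05014671  0.0061022 ]
 [ 0.04660331 -0.96122647  0.27179369]
 [ 0.01949516 -0.27116229 -0.96233619]]
```

View pics/w1.png

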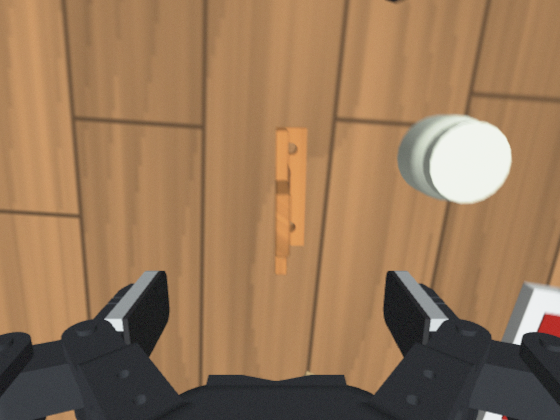

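{"fn": "arm_command", "kwargs": {"series": [100,0,0,2,0,100,0,0,4,0,100,0,0,4,0,100,0,0,4,0,100,0,0,4,0]}}

```text
clock: 1.4
eef_pos: [463.5, 328.8, 200.9]
tool_rot: [3.141, -0.0, 1.642]
force: [-1.1, 0.3, 0.0]
width: 85.5
gripper_force: 0.0
```

```bash
python3 go.py 468.5 322.3 118 93
```

```text
t1.40 pos [463.5 328.8 200.9] rpy [180.   -0.   94.1] q7 -0.34 w 85.5 F [-1.1  0.3  0. ]
shift cm x -0.69 y 0.45 z 8.29 turn 1.1
```

{"fn": "arm_command", "kwargs": {"series": [100,-0.7,0.45,2,1,100,-0.7,0.45,4.5,1,100,-0.7,0.45,7,1,100,-0.7,0.45,8.3,1,100,-0.7,0.45,8.3,1]}}

```text
clock: 1.82
eef_pos: [467.0, 321.5, 115.7]
tool_rot: [-3.139, 0.002, 1.625]
force: [-0.5, -1.2, 0.0]
width: 85.1
gripper_force: 0.0
```

{"fn": "arm_command", "kwargs": {"series": [40,0,0,0,0,20,0,0,0,0,0,0,0,0,0,0,0,0,0,0,0,0,0,0,0]}}

```text
clock: 2.23
eef_pos: [468.8, 322.1, 118.3]
tool_rot: [3.14, -0.001, 1.624]
force: [0.2, 0.4, 0.1]
width: 25.7
gripper_force: 0.0
```

{"fn": "arm_command", "kwargs": {"series": [0,0,0,0,0,0,0,0,0,0,0,0,0,0,0,0,0,0,0,0,0,0,0,0,0]}}

```text
clock: 2.65
eef_pos: [468.8, 322.0, 117.9]
tool_rot: [3.141, -0.001, 1.624]
force: [0.0, -0.3, 5.8]
width: 9.3
gripper_force: 59.6
```

```bash
python3 go.py 549.8 12.7 170 67.3
```

```text
t2.65 pos [468.8 322.  117.9] rpy [179.9  -0.   93. ] q7 -0.29 w 9.3 F [ 0.  -0.3  5.8]
shift cm x -31.32 y 6.44 z -5.21 turn 25.7
```

{"fn": "arm_command", "kwargs": {"series": [0,0,0,-1,0,0,0,0,-4,0,0,0,0,-7.5,0,0,0,0,-11,0,0,0,0,-13.2,0]}}

```text
clock: 3.07
eef_pos: [469.0, 321.7, 252.6]
tool_rot: [3.139, -0.001, 1.623]
force: [0.6, 0.7, -2.8]
width: 9.3
gripper_force: 58.8
```

```bash
python3 go.py 586.7 -2.8 250 67.3
```

```text
t3.07 pos [469.  321.7 252.6] rpy [ 1.799e+02 -1.000e-01  9.300e+01] q7 -0.37 w 9.3 F [ 0.6  0.7 -2.8]
shift cm x -33.02 y 10.05 z 0.26 turn 25.7
```

{"fn": "arm_command", "kwargs": {"series": [0,-2.5,0.8,0,2,0,-6,1.9,0,5,0,-9.5,3,0,8,0,-13,4,0,11,0,-16.5,5,0,14]}}

```text
clock: 3.48
eef_pos: [526.6, 157.9, 249.4]
tool_rot: [-3.141, 0.0, 1.377]
force: [0.4, 0.5, -1.9]
width: 9.1
gripper_force: 58.8
```

```bash
python3 go.py 586.7 -2.8 250 67.3
```

```text
t3.48 pos [526.6 157.9 249.4] rpy [-179.9    0.    78.9] q7 -0.26 w 9.1 F [ 0.4  0.5 -1.9]
shift cm x -14.61 y 8.98 z -0.06 turn 11.6
```

{"fn": "arm_command", "kwargs": {"series": [0,-3.5,2,0,3,0,-7,4.3,0,6,0,-10.5,6.5,0,9,0,-13.5,8.3,0,11,0,-14.6,9,0,11.6]}}

```text
clock: 3.9
eef_pos: [588.2, -8.5, 249.7]
tool_rot: [3.139, 0.004, 1.168]
force: [0.3, -0.9, -1.8]
width: 9.4
gripper_force: 58.9
```

```bash
python3 - <<'E'
from go import go
from h import *
from cell import viewer
m=viewer.camera_model("wrist");im,d=viewer.get_image("wrist")
go(586.7,-2.8,250,67.3)
np.savez("pics/w2.npz",im=im,d=d,**m);cv2.imwrite("pics/w2.png",im[...,::-1])
P=pts(im,d,m['mtx'],m['R'],m['t']);H=P[...,2];ok=d>0
near=(np.hypot(P[...,0]-544,P[...,1]-15)<80)&ok
for n,lo,hi in [("base",8,24),("board",100,122)]:
    k=near&(H>lo)&(H<hi)
    if k.sum()>5: print(n,rect(P,k),np.median(H[k]),cv2.boxPoints(rect(P,k)[0]).round().tolist())
E
```

```text
t3.95 pos [588.5  -9.  249.7] rpy [179.8   0.3  66.9] q7 -0.13 w 9.3 F [ 1.2 -2.7 -0.9]
shift cm x 0.50 y -0.41 z -0.03 turn -0.4
base (((543.8856811523438, 14.231254577636719), (120.28047180175781, 109.92078399658203), 67.3367919921875), np.float64(8.0), np.float64(24.0), np.int64(6092)) 13.898531968007967 [[470.0, -20.0], [571.0, -62.0], [618.0, 49.0], [516.0, 91.0]]
board (((540.1715087890625, 16.674049377441406), (119.02213287353516, 10.451644897460938), 67.3704833984375), np.float64(100.0), np.float64(116.0), np.int64(2263)) 113.5519300261992 [[512.0, -36.0], [522.0, -40.0], [568.0, 70.0], [558.0, 74.0]]
```

View pics/w2.png

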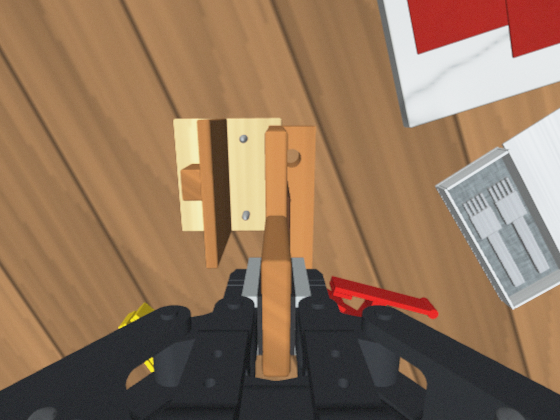

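```bash
python3 - <<'E'
from h import *
z=np.load('pics/w2.npz');d=z['d'];P=pts(z['im'],d,z['mtx'],z['R'],z['t'])
v,u=np.mgrid[:420,:560];a=np.radians(-22.66);o=np.array([543.9,14.3])
ex=np.array([np.cos(a),np.sin(a)]);ey=np.array([-np.sin(a),np.cos(a)])
M=np.stack([(P[...,:2]-o)@ex,(P[...,:2]-o)@ey,P[...,2]],-1)
reg=(u>262)&(u<320)&(v>115)&(v<378)&(d>0)
print(np.histogram(M[reg][:,2],bins=range(0,300,10)))
for n,lo,hi in [("foot",147,168),("panel",225,245),("tab",277,300)]:
    k=reg&(M[...,2]>lo)&(M[...,2]<hi)
    if k.sum()>5: r=rect(M,k);print(n,r,np.median(M[k][:,2]),np.percentile(M[k],[1,99],axis=0).round(1).tolist())
for c in [(243,139),(245,215)]: 
    k=(np.hypot(u-c[0],v-c[1])<5)&(M[...,2]>20)&(M[...,2]<45);print('peg',k.sum(),M[k].mean(0) if k.any() else '')
E
python3 go.py 586.7 -2.8 250 67.3
```

```text
(array([ 182,  354,    0,    0,    0,    0,    0,    0,    0,    0,    0,
          0,    0,   26,   56, 3200,    2,   13,    5,   20,   23,  131,
        614, 1396,  153,  354,  519,  599, 3879]), array([  0,  10,  20,  30,  40,  50,  60,  70,  80,  90, 100, 110, 120,
       130, 140, 150, 160, 170, 180, 190, 200, 210, 220, 230, 240, 250,
       260, 270, 280, 290]))
foot (((59.80815124511719, 7.642589569091797), (96.76060485839844, 29.890846252441406), 89.6212387084961), np.float64(147.0), np.float64(167.0), np.int64(3234)) 156.66636759512124 [[56.7, -37.7, 150.1], [74.5, 55.9, 158.3]]
panel (((49.48854446411133, 36.49018859863281), (39.966976165771484, 9.973322868347168), 89.96929931640625), np.float64(228.0), np.float64(245.0), np.int64(2066)) 230.4352917666447 [[44.8, 17.8, 228.6], [54.4, 56.1, 243.3]]
tab (((54.685142517089844, -2.6868629455566406), (44.085731506347656, 19.412433624267578), 89.26720428466797), np.float64(277.0), np.float64(300.0), np.int64(4743)) 285.65065268795666 [[45.1, -23.2, 277.8], [61.9, 19.0, 299.1]]
peg 53 [17.6745905  40.41335879 28.30620595]
peg 52 [ 17.5117938  -38.36475993  27.46518421]
t3.95 pos [588.5  -9.  249.7] rpy [179.8   0.3  66.9] q7 -0.13 w 9.3 F [ 1.2 -2.7 -0.9]
shift cm x 0.50 y -0.41 z -0.03 turn -0.4
```

{"fn": "arm_command", "kwargs": {"series": [0,0.5,-0.4,0,-0.4,0,0.5,-1.2,2,-0.4,0,0.5,-1.6,4.5,-0.4,0,0.5,-1.9,7,-0.4,0,0.5,-1.9,8.5,-0.4]}}

```text
clock: 4.37
eef_pos: [568.9, 14.6, 161.9]
tool_rot: [-3.136, -0.0, 1.188]
force: [-0.4, 0.9, -2.2]
width: 8.8
gripper_force: 58.8
```

{"fn": "arm_command", "kwargs": {"series": [0,0,0,0,0,0,0,0,0,0,0,0,0,0,0,0,0,0,0,0,0,0,0,0,0]}}

```text
clock: 4.78
eef_pos: [572.8, 11.3, 165.5]
tool_rot: [3.14, -0.001, 1.185]
force: [0.4, -0.4, -2.0]
width: 9.4
gripper_force: 58.8
```

```bash
python3 go.py 550.8 12.3 160 67.3
```

```text
t4.78 pos [572.8  11.3 165.5] rpy [ 1.799e+02 -1.000e-01  6.790e+01] q7 -0.08 w 9.4 F [ 0.4 -0.4 -2. ]
shift cm x -0.74 y -2.08 z 0.55 turn 0.6
```

{"fn": "arm_command", "kwargs": {"series": [0,-0.7,-0.6,0.2,0.6,0,-0.7,-1.2,0.4,0.6,0,-0.7,-1.7,0.5,0.6,0,-0.7,-2,0.5,0.6,0,-0.7,-2,0.5,0.6]}}

```text
clock: 5.2
eef_pos: [550.2, 12.5, 159.3]
tool_rot: [-3.141, -0.0, 1.174]
force: [-0.9, 0.6, -2.1]
width: 9.3
gripper_force: 59.0
```

{"fn": "arm_command", "kwargs": {"series": [0,0,0,0,0,0,0,0,0,0,0,0,0,0,0,0,0,0,0,0,0,0,0,0,0]}}

```text
clock: 5.62
eef_pos: [550.9, 12.1, 159.2]
tool_rot: [-3.142, 0.0, 1.174]
force: [-0.1, 0.8, -1.9]
width: 9.8
gripper_force: 59.0
```

```bash
python3 - <<'E'
from go import go
from h import *
from cell import viewer
go(550.8,12.3,133,67.3)
out=[]
im,d=viewer.get_image("wrist");cv2.imwrite("pics/w3.png",im[...,::-1])
E
```

```text
t5.62 pos [550.9  12.1 159.2] rpy [-180.     0.    67.2] q7 -0.08 w 9.8 F [-0.1  0.8 -1.9]
shift cm x 0.01 y -0.02 z 2.62 turn -0.1
```

View pics/w3.png

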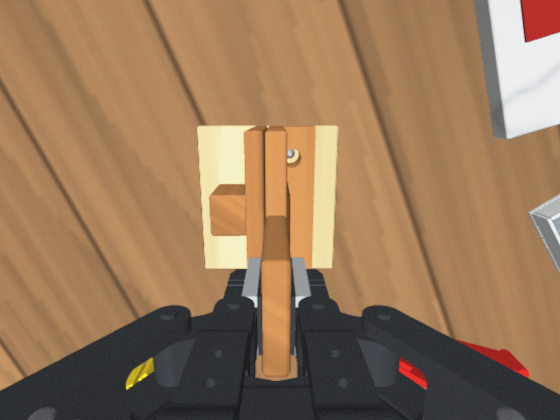

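{"fn": "arm_command", "kwargs": {"series": [0,0,0,0.4,0,0,0,0,0.8,0,0,0,0,1.1,0,0,0,0,1.3,0,0,0,0,1.4,0]}}

```text
clock: 6.08
eef_pos: [550.5, 12.1, 144.7]
tool_rot: [-3.141, 0.0, 1.174]
force: [-0.4, 0.1, -1.4]
width: 9.3
gripper_force: 59.0
```

{"fn": "arm_command", "kwargs": {"series": [0,0,0,0.3,0,0,0,0,0.6,0,0,0,0,0.9,0,0,0,0,1.1,0,0,0,0,1.2,0]}}

```text
clock: 6.5
eef_pos: [550.6, 12.0, 132.9]
tool_rot: [-3.141, 0.0, 1.174]
force: [-2.6, -2.9, 8.1]
width: 9.5
gripper_force: 60.6
```

```bash
python3 go.py 550.8 12.3 133 67.3
```

```text
t6.50 pos [550.6  12.  132.9] rpy [-180.     0.    67.2] q7 -0.06 w 9.5 F [-2.6 -2.9  8.1]
shift cm x 0.03 y 0.01 z -0.01 turn -0.1
```

{"fn": "arm_command", "kwargs": {"series": [40,0,0,0,0,60,0,0,0,0,60,0,0,0,0,60,0,0,0,0,60,0,0,0,0]}}

```text
clock: 6.92
eef_pos: [551.1, 12.1, 133.5]
tool_rot: [3.141, -0.0, 1.174]
force: [-0.3, -0.4, 0.3]
width: 51.6
gripper_force: 0.0
```

{"fn": "arm_command", "kwargs": {"series": [60,0,0,-0.5,0,80,0,0,-2,0,80,0,0,-5,0,100,0,0,-8,0,100,0,0,-9,0]}}

```text
clock: 7.33
eef_pos: [553.0, 11.5, 227.5]
tool_rot: [3.136, -0.003, 1.173]
force: [0.3, -0.5, 0.4]
width: 85.2
gripper_force: 0.0
```

```bash
python3 go.py 442 -287.4 200 -1.6
```

```text
t7.33 pos [553.   11.5 227.5] rpy [ 1.797e+02 -1.000e-01  6.720e+01] q7 -0.13 w 85.2 F [ 0.3 -0.5  0.4]
shift cm x -31.86 y 1.34 z 2.75 turn 68.8
```

{"fn": "arm_command", "kwargs": {"series": [100,-4,0,0,7,100,-8,0.5,0,14,100,-12,0.5,0,21,100,-16,0.7,1,28,100,-20,0.8,1,35]}}

```text
clock: 7.75
eef_pos: [479.5, -176.4, 212.6]
tool_rot: [-3.141, 0.0, 0.558]
force: [1.1, 0.3, -0.1]
width: 85.2
gripper_force: 0.0
```

```bash
python3 go.py 442 -287.4 200 -1.6
```

```text
t7.75 pos [ 479.5 -176.4  212.6] rpy [-179.9    0.    31.9] q7 -0.24 w 85.2 F [ 1.1  0.3 -0.1]
shift cm x -9.06 y 7.44 z 1.26 turn 33.5
```

{"fn": "arm_command", "kwargs": {"series": [100,-2,1.5,0,7,100,-5,4,0.5,14,100,-7.5,6,1.3,21,100,-9,7.4,1.3,28,100,-9,7.4,1.3,33.5]}}

```text
clock: 8.17
eef_pos: [441.7, -291.6, 200.9]
tool_rot: [3.137, 0.0, -0.035]
force: [-0.5, -0.1, 1.0]
width: 85.1
gripper_force: 0.0
```

{"fn": "arm_command", "kwargs": {"series": [100,0,0,0,0,100,0,0,0,0,100,0,0,0,0,100,0,0,0,0,100,0,0,0,0]}}

```text
clock: 8.58
eef_pos: [444.7, -285.2, 200.4]
tool_rot: [-3.141, -0.0, -0.019]
force: [0.9, 0.2, 0.3]
width: 85.4
gripper_force: 0.0
```

```bash
python3 - <<'E'
from go import go
from h import *
from cell import viewer
m=viewer.camera_model("wrist");im,d=viewer.get_image("wrist")
np.savez("pics/w4.npz",im=im,d=d,**m);cv2.imwrite("pics/w4.png",im[...,::-1])
P=pts(im,d,m['mtx'],m['R'],m['t']);H=P[...,2]
blk=(im.max(2)<70)&(d>0)&(H>15)&(H<45)&(abs(P[...,0]-499)<90)&(abs(P[...,1]+289)<60)
r=rect(P,blk);print(r,cv2.boxPoints(r[0]).round(1).tolist(),np.median(H[blk]))
for lo,hi in [(425,452),(540,570)]:
    k=blk&(P[...,0]>lo)&(P[...,0]<hi);print(lo,k.sum(),P[k].min(0) if k.any() else '',P[k].max(0) if k.any() else '')
tp=np.load('pics/top0.npz');T=pts(tp['im'],tp['d'],tp['mtx'],tp['R'],tp['t']);print('hinge top',T[204:209,396:401].mean((0,1)))
go(442,-287.4,16,-1.6)
E
```

```text
(((500.4749450683594, -289.656494140625), (64.7867202758789, 120.00130462646484), 89.0148696899414), np.float64(15.0), np.float64(31.0), np.int64(2958)) [[439.8999938964844, -321.0], [559.9000244140625, -323.1000061035156], [561.0, -258.29998779296875], [441.0, -256.20001220703125]] 28.517838845134875
425 273 [ 440.00332782 -321.11546926   15.07848946] [ 451.90074301 -256.32932604   30.81107096]
540 703 [ 540.00376243 -306.17535124   15.62315565] [ 560.55184932 -274.27954701   30.76139891]
hinge top [ 502.6328363  -290.22190938   29.53554031]
t8.63 pos [ 444.6 -285.3  200.4] rpy [-180.    -0.    -1.1] q7 -0.47 w 84.9 F [-0.1 -0.3  0.2]
shift cm x -0.26 y 0.21 z 18.44 turn 0.5
```

View pics/w4.png

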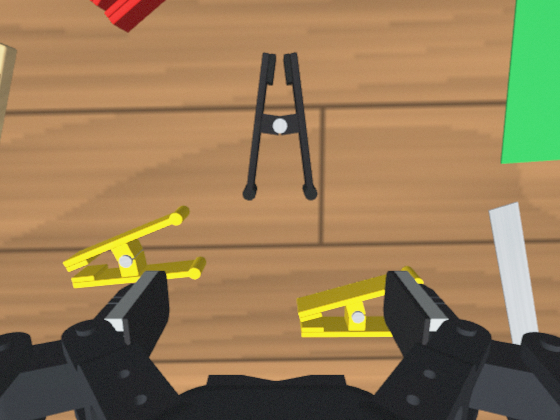

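{"fn": "arm_command", "kwargs": {"series": [100,-0.3,0.35,3,0,100,-0.3,0.35,7,0,100,-0.3,0.35,11,0,100,-0.3,0.35,14,0,100,-0.3,0.35,16,0]}}

```text
clock: 9.05
eef_pos: [440.2, -288.0, 37.5]
tool_rot: [-3.139, 0.003, -0.021]
force: [0.1, -0.5, 0.3]
width: 85.4
gripper_force: 0.0
```

{"fn": "arm_command", "kwargs": {"series": [100,0,0,0,0,100,0,0,0,0,100,0,0,0,0,100,0,0,0,0,100,0,0,0,0]}}

```text
clock: 9.47
eef_pos: [442.1, -290.0, 41.8]
tool_rot: [3.14, -0.002, -0.021]
force: [0.5, 0.3, 0.4]
width: 85.4
gripper_force: 0.0
```

```bash
python3 go.py 442 -288.6 4 -1
```

```text
t9.47 pos [ 442.1 -290.    41.8] rpy [ 1.799e+02 -1.000e-01 -1.200e+00] q7 -0.25 w 85.4 F [0.5 0.3 0.4]
shift cm x -0.01 y -0.14 z 3.78 turn -0.2
```

{"fn": "arm_command", "kwargs": {"series": [100,0,-0.1,1.5,0,100,0,-0.1,2.7,0,100,0,-0.1,3.5,0,100,0,-0.1,3.8,0,100,0,-0.1,3.8,0]}}

```text
clock: 9.88
eef_pos: [440.7, -288.2, 1.7]
tool_rot: [-3.141, 0.001, -0.022]
force: [0.2, 0.2, -0.0]
width: 85.3
gripper_force: 0.0
```

{"fn": "arm_command", "kwargs": {"series": [85,0,0,0,0,75,0,0,0,0,65,0,0,0,0,65,0,0,0,0,65,0,0,0,0]}}

```text
clock: 10.3
eef_pos: [441.1, -289.2, 4.0]
tool_rot: [3.141, -0.001, -0.023]
force: [-2.2, 1.3, 12.3]
width: 55.7
gripper_force: 11.4
```

```bash
python3 go.py 442 -288.6 4 -1
```

```text
t10.30 pos [ 441.1 -289.2    4. ] rpy [ 1.8e+02 -1.0e-01 -1.3e+00] q7 -0.19 w 55.7 F [-2.2  1.3 12.3]
shift cm x 0.09 y -0.06 z -0.00 turn -0.3
```

{"fn": "arm_command", "kwargs": {"series": [55,0,0,0,0,48,0,0,0,0,42,0,0,0,0,36,0,0,0,0,36,0,0,0,0]}}

```text
clock: 10.72
eef_pos: [441.4, -289.9, 5.3]
tool_rot: [3.14, -0.003, -0.023]
force: [-3.3, 1.7, 24.4]
width: 31.4
gripper_force: 19.8
```

```bash
python3 - <<'E'
from go import go
from h import *
from cell import viewer
go(442,-288.6,4,-1)
im,d=viewer.get_image("wrist");cv2.imwrite("pics/w5.png",im[...,::-1])
E
```

```text
t10.72 pos [ 441.4 -289.9    5.3] rpy [179.9  -0.2  -1.3] q7 -0.19 w 31.4 F [-3.3  1.7 24.4]
shift cm x 0.06 y -0.13 z 0.13 turn -0.3
```

View pics/w5.png

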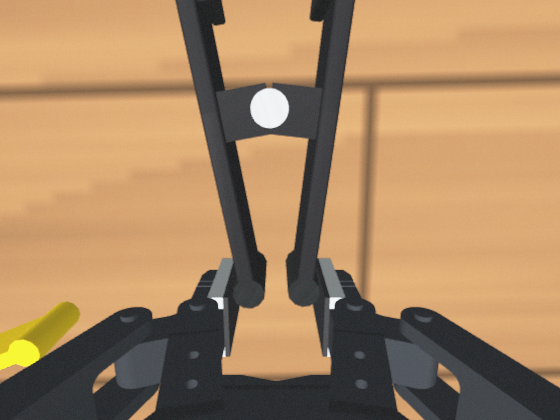

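{"fn": "arm_command", "kwargs": {"series": [34,0,0,-0.3,0,34,0,0,-0.8,0,34,0,0,-1.5,0,34,0,0,-2.2,0,34,0,0,-3,0]}}

```text
clock: 11.18
eef_pos: [441.0, -288.3, 32.8]
tool_rot: [-3.141, 0.001, -0.022]
force: [-0.3, -0.1, -1.7]
width: 29.1
gripper_force: 12.7
```

```bash
cat > cl.py <<'E'
from go import go
from h import *
from cell import viewer,monitor
# clamp geometry in tool-yaw frame centred at TCP
def clamp(name,show=True):
    s=monitor.read_state();m=viewer.camera_model("wrist");im,d=viewer.get_image("wrist")
    np.savez(f"pics/{name}.npz",im=im,d=d,**m);cv2.imwrite(f"pics/{name}.png",im[...,::-1])
    P=pts(im,d,m['mtx'],m['R'],m['t']);p=s['eef_pos'];a=s['tool_rot'][2]
    Q=P-p;Q=np.stack([Q[...,0]*np.cos(a)+Q[...,1]*np.sin(a),-Q[...,0]*np.sin(a)+Q[...,1]*np.cos(a),Q[...,2]],-1)
    g=im.astype(int);wh=(g.min(2)>150)&(g.max(2)-g.min(2)<25)&(abs(Q[...,0]-62)<25)&(abs(Q[...,1])<25)&(d>0)&(P[...,2]>20)
    print('hinge cap rel',np.median(Q[wh],0).round(1),wh.sum())
    bl=(g.max(2)<80)&(d>0)&(Q[...,0]>12)&(Q[...,0]<90)&(abs(Q[...,1])<45)&(Q[...,2]<50)&(Q[...,2]>-15)
    q=Q[bl]
    for lo in range(15,90,15):
        k=q[(q[:,0]>lo)&(q[:,0]<lo+15)]
        if len(k)>20: print(lo,len(k),'top z %.1f'%np.percentile(k[:,2],90),'y',np.percentile(k[:,1],[1,99]).round(1))
E
python3 - <<'E'
from cl import *
go(442,-288.6,60,-1)
clamp('w6')
E
```

```text
t11.18 pos [ 441.  -288.3   32.8] rpy [-180.     0.    -1.2] q7 -0.24 w 29.1 F [-0.3 -0.1 -1.7]
shift cm x 0.10 y 0.03 z -2.72 turn -0.2
hinge cap rel [69.5  2.3 22.5] 1203
15 1917 top z 23.5 y [-13.9  15.4]
30 2095 top z 23.3 y [-15.8  18.3]
45 2244 top z 23.2 y [-17.6  21.3]
60 4997 top z 22.8 y [-19.1  23.9]
75 3082 top z 23.0 y [-21.2  27.1]
```

{"fn": "arm_command", "kwargs": {"series": [34,0,0,-2,0,34,0.3,-1,-4,-7,34,0.6,-3,-4,-14,34,1,-5,-4,-21,34,1.2,-7,-4,-28]}}

```text
clock: 11.65
eef_pos: [455.4, -218.2, 72.9]
tool_rot: [3.14, -0.001, 0.473]
force: [-0.0, -0.4, -1.9]
width: 29.2
gripper_force: 12.5
```

```bash
python3 go.py 462.3 -184.4 72 65.3
```

```text
t11.65 pos [ 455.4 -218.2   72.9] rpy [179.9  -0.   27.1] q7 -0.03 w 29.2 F [-0.  -0.4 -1.9]
shift cm x 2.15 y -2.69 z 0.09 turn -38.2
```

{"fn": "arm_command", "kwargs": {"series": [34,0.3,-0.4,0,-7,34,0.7,-1,0,-14,34,1.2,-1.6,0,-21,34,1.8,-2.2,0,-28,34,2.1,-2.7,0,-34]}}

```text
clock: 12.07
eef_pos: [461.8, -184.5, 72.5]
tool_rot: [3.141, -0.0, 1.067]
force: [0.0, -0.3, -1.4]
width: 29.3
gripper_force: 12.6
```

{"fn": "arm_command", "kwargs": {"series": [34,0,0,0,-4,34,0,0,0,-4,34,0,0,0,-4,34,0,0,0,-4,34,0,0,0,-4]}}

```text
clock: 12.48
eef_pos: [461.2, -185.5, 72.3]
tool_rot: [3.141, 0.0, 1.128]
force: [-0.3, -0.1, -1.7]
width: 29.2
gripper_force: 12.5
```

```bash
python3 - <<'E'
from cl import *
go(462.3,-184.4,72,65.3)
clamp('w7')
z=np.load('pics/w7.npz');d=z['d'];P=pts(z['im'],d,z['mtx'],z['R'],z['t'])
a=np.radians(-22.66);o=np.array([544.8,14.8]);ex=np.array([np.cos(a),np.sin(a)]);ey=np.array([-np.sin(a),np.cos(a)])
M=np.stack([(P[...,:2]-o)@ex,(P[...,:2]-o)@ey,P[...,2]],-1)
for n,lo,hi in [("panels top",108,122),("foot",36,45),("base",10,20)]:
    k=(d>0)&(M[...,2]>lo)&(M[...,2]<hi)&(M[...,1]>-70)&(M[...,1]<0)&(abs(M[...,0])<70)
    if k.sum()>20: print(n,k.sum(),np.percentile(M[k],[1,50,99],axis=0).round(1).tolist())
E
```

```text
t12.48 pos [ 461.2 -185.5   72.3] rpy [180.    0.   64.6] q7 0.36 w 29.2 F [-0.3 -0.1 -1.7]
shift cm x 0.15 y 0.05 z 0.03 turn -0.7
hinge cap rel [69.9  2.7 19.9] 1155
15 1902 top z 22.8 y [-13.6  15.7]
30 2034 top z 22.1 y [-15.4  18.7]
45 2193 top z 21.4 y [-17.4  21.7]
60 4893 top z 20.4 y [-18.7  24.2]
75 2893 top z 19.9 y [-20.8  27.5]
```

View pics/w7.png

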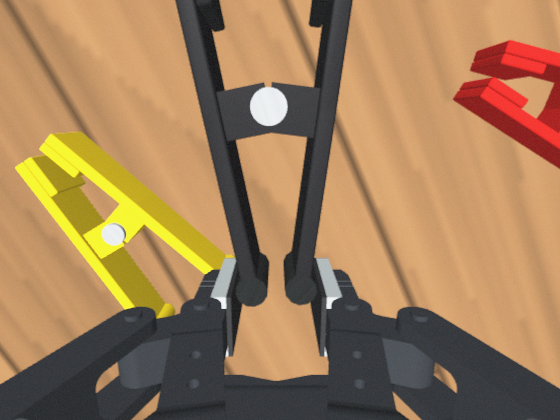

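{"fn": "arm_command", "kwargs": {"series": [34,0.5,0,0,-0.6,34,1.1,0,0,-0.6,34,1.8,0,0,-0.6,34,2.4,0,0,-0.6,34,2.8,0,0,-0.6]}}

```text
clock: 12.95
eef_pos: [473.8, -158.3, 72.2]
tool_rot: [-3.141, -0.001, 1.142]
force: [0.8, 0.2, -1.8]
width: 29.5
gripper_force: 12.5
```

```bash
cat > rel.py <<'E'
from cl import *
def rel(name):
    clamp(name)
    z=np.load(f'pics/{name}.npz');d=z['d'];P=pts(z['im'],d,z['mtx'],z['R'],z['t'])
    a=np.radians(-22.66);o=np.array([544.8,14.8]);ex=np.array([np.cos(a),np.sin(a)]);ey=np.array([-np.sin(a),np.cos(a)])
    M=np.stack([(P[...,:2]-o)@ex,(P[...,:2]-o)@ey,P[...,2]],-1)
    g=z['im'].astype(int);wh=(g.min(2)>150)&(g.max(2)-g.min(2)<25)&(M[...,2]>60)&(abs(M[...,0])<20)&(d>0)
    print('hinge mould',np.median(M[wh],0).round(1))
    for n,lo,hi in [("panels top",105,125),("foot",36,45),("base",8,20)]:
        k=(d>0)&(M[...,2]>lo)&(M[...,2]<hi)&(M[...,1]>-70)&(M[...,1]<0)&(abs(M[...,0])<70)&(g.max(2)>90)
        if k.sum()>20: print(n,k.sum(),np.percentile(M[k],[1,50,99],axis=0).round(1).tolist())
E
python3 - <<'E'
from rel import *
go(485.4,-129,72,65.3);rel('w8')
im,d=viewer.get_image('top');cv2.imwrite('pics/t8.png',cv2.resize(im[120:280,200:360,::-1],None,fx=3.5,fy=3.5,interpolation=cv2.INTER_CUBIC))
E
```

```text
t12.95 pos [ 473.8 -158.3   72.2] rpy [-180.    -0.    65.4] q7 0.32 w 29.5 F [ 0.8  0.2 -1.8]
shift cm x 3.15 y -0.17 z 0.02 turn 0.1
hinge cap rel [69.9  2.7 20. ] 1152
15 1890 top z 22.8 y [-13.6  15.7]
30 2042 top z 22.2 y [-15.5  18.6]
45 2211 top z 21.5 y [-17.3  21.7]
60 4898 top z 20.4 y [-18.8  24.2]
75 2868 top z 20.1 y [-20.8  27.5]
hinge mould [  -0.3 -121.5   92.5]
```

View pics/w8.png

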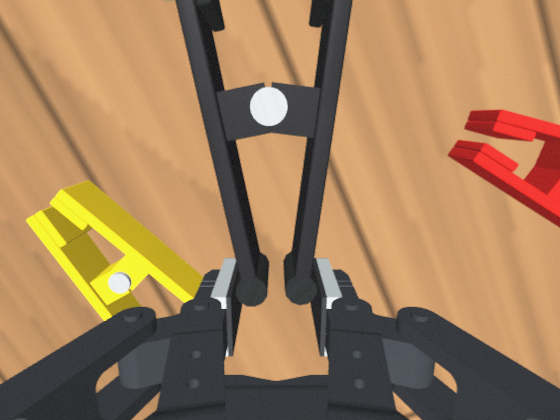

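{"fn": "arm_command", "kwargs": {"series": [34,0.3,0.05,0,0,34,0.6,0.05,0,0,34,0.9,0.05,0,0,34,1.2,0.05,0,0,34,1.5,0,0,0]}}

```text
clock: 13.47
eef_pos: [479.7, -146.1, 72.3]
tool_rot: [3.141, 0.0, 1.14]
force: [0.1, 0.1, -0.6]
width: 29.3
gripper_force: 12.5
```

```bash
python3 - <<'E'
from rel import *
go(485.4,-129,72,65.3);rel('w9')
E
```

```text
t13.47 pos [ 479.7 -146.1   72.3] rpy [180.    0.   65.3] q7 0.29 w 29.3 F [ 0.1  0.1 -0.6]
shift cm x 1.79 y -0.19 z 0.03 turn 0.0
hinge cap rel [69.9  2.7 20. ] 1156
15 1889 top z 22.9 y [-13.6  15.7]
30 2041 top z 22.2 y [-15.5  18.7]
45 2201 top z 21.5 y [-17.3  21.7]
60 4891 top z 20.4 y [-18.7  24.2]
75 2873 top z 20.0 y [-20.8  27.5]
hinge mould [   0.2 -107.5   92.5]
foot 387 [[-9.3, -60.6, 36.1], [4.9, -59.9, 39.4], [20.4, -58.9, 44.8]]
base 2040 [[-54.1, -60.6, 8.3], [-13.0, -57.7, 13.5], [53.7, -50.0, 19.4]]
```

{"fn": "arm_command", "kwargs": {"series": [34,0.4,0,0,0,34,0.9,0,0,0,34,1.4,0,0,0,34,1.8,0,0,0,34,2.1,0,0,0]}}

```text
clock: 13.93
eef_pos: [488.6, -126.3, 72.2]
tool_rot: [-3.141, -0.0, 1.141]
force: [0.3, -0.0, -1.6]
width: 29.0
gripper_force: 12.6
```

```bash
python3 - <<'E'
from rel import *
go(485.4,-129,72,65.3);rel('w10')
z=np.load('pics/w10.npz');d=z['d'];P=pts(z['im'],d,z['mtx'],z['R'],z['t'])
a=np.radians(-22.66);o=np.array([544.8,14.8]);ex=np.array([np.cos(a),np.sin(a)]);ey=np.array([-np.sin(a),np.cos(a)])
M=np.stack([(P[...,:2]-o)@ex,(P[...,:2]-o)@ey,P[...,2]],-1);g=z['im'].astype(int)
wood=(g.max(2)-g.min(2)>50)&(d>0)&(M[...,2]>50)&(M[...,2]<120)
print('panels',wood.sum(),np.percentile(M[wood],[1,50,99],axis=0).round(1).tolist())
bl=(g.max(2)<80)&(d>0)&(M[...,2]>50)&(M[...,2]<110)&(M[...,1]>-60)&(M[...,1]<-20)
print('jaws',bl.sum());q=M[bl]
if len(q): 
  for s in (q[:,0]<0,q[:,0]>0): print(np.percentile(q[s],[1,99],axis=0).round(1).tolist())
E
```

```text
t13.93 pos [ 488.6 -126.3   72.2] rpy [-180.    -0.    65.4] q7 0.26 w 29.0 F [ 0.3 -0.  -1.6]
shift cm x -0.38 y -0.17 z 0.02 turn 0.1
hinge cap rel [69.9  2.7 20. ] 1155
15 1899 top z 22.9 y [-13.6  15.7]
30 2033 top z 22.1 y [-15.5  18.6]
45 2197 top z 21.5 y [-17.3  21.7]
60 4887 top z 20.4 y [-18.8  24.2]
75 2847 top z 20.0 y [-20.8  27.4]
hinge mould [  0.4 -85.4  92.4]
panels top 1592 [[-9.5, -60.4, 105.3], [-0.6, -59.2, 112.9], [10.7, -57.0, 115.1]]
foot 1097 [[-7.8, -60.4, 36.6], [17.3, -54.7, 39.8], [24.8, -45.6, 43.9]]
base 4635 [[-54.2, -60.4, 9.3], [-19.2, -48.9, 13.7], [54.2, -28.8, 18.3]]
panels 4204 [[-24.4, -162.4, 52.4], [-0.1, -59.8, 97.3], [20.8, -51.8, 115.0]]
jaws 2313
[[-24.0, -59.8, 64.1], [-14.0, -50.1, 92.3]]
[[18.0, -59.9, 64.6], [28.2, -48.6, 92.4]]
```

{"fn": "arm_command", "kwargs": {"series": [40,0,0,0,0,46,0,0,0,0,52,0,0,0,0,56,0,0,0,0,60,0,0,0,0]}}

```text
clock: 14.4
eef_pos: [487.6, -126.8, 72.1]
tool_rot: [-3.14, -0.0, 1.141]
force: [-1.6, 1.8, -1.4]
width: 51.1
gripper_force: 6.0
```

{"fn": "arm_command", "kwargs": {"series": [64,0,0,0,0,70,0,0,0,0,80,0,0,0,0,90,0,0,0,0,100,0,0,0,0]}}

```text
clock: 14.82
eef_pos: [488.5, -127.3, 72.4]
tool_rot: [3.141, 0.0, 1.14]
force: [-0.6, -0.1, -0.6]
width: 84.8
gripper_force: 0.0
```

{"fn": "arm_command", "kwargs": {"series": [100,0,0,0,0,100,0,0,0,0,100,0,0,0,0,100,0,0,0,0,100,0,0,0,0]}}

```text
clock: 15.23
eef_pos: [488.3, -127.1, 72.3]
tool_rot: [-3.142, -0.0, 1.14]
force: [-0.1, 1.0, -0.4]
width: 85.6
gripper_force: 0.0
```

```bash
python3 - <<'E'
from rel import *
go(485.4,-129,72,65.3);rel('w11')
E
```

```text
t15.23 pos [ 488.3 -127.1   72.3] rpy [-180.    -0.    65.3] q7 0.26 w 85.6 F [-0.1  1.  -0.4]
shift cm x -0.29 y -0.18 z 0.03 turn 0.0
hinge cap rel [66.8  4.3 21.3] 1157
15 1993 top z 24.6 y [-20.3  24.3]
30 2149 top z 23.7 y [-19.3  24.7]
45 2511 top z 22.8 y [-18.3  25.2]
60 5028 top z 21.5 y [-17.2  25.4]
75 2697 top z 21.0 y [-16.5  26. ]
hinge mould [  0.7 -85.9  93.6]
panels top 1311 [[-9.4, -60.4, 105.2], [-0.9, -59.5, 112.4], [9.6, -57.8, 114.9]]
foot 675 [[-8.4, -60.4, 36.4], [13.8, -56.3, 39.8], [29.8, -39.6, 44.7]]
base 5730 [[-54.1, -60.4, 9.6], [-12.0, -47.3, 13.7], [54.1, -29.6, 16.9]]
```

{"fn": "arm_command", "kwargs": {"series": [100,0,0,-1,0,100,0,0,-3,0,100,0,0,-6,0,100,0,0,-9,0,100,0,0,-12,0]}}

```text
clock: 15.7
eef_pos: [487.8, -127.2, 194.1]
tool_rot: [-3.141, 0.0, 1.14]
force: [1.0, 0.3, -0.1]
width: 85.4
gripper_force: 0.0
```

{"fn": "arm_command", "kwargs": {"series": [100,-2,0,-3,0,100,-4,0,-6,0,100,-6,0,-8,0,100,-6,0,-8,0,100,-6,0,-8,0]}}

```text
clock: 16.12
eef_pos: [463.2, -182.8, 274.1]
tool_rot: [3.138, -0.001, 1.138]
force: [0.4, 0.7, -0.1]
width: 85.5
gripper_force: 0.0
```

```bash
python3 - <<'E'
from h import *
from go import go
from cell import viewer
go(485,-129,72,65.3)
a=np.radians(-22.66);o=np.array([544.8,14.8]);ex=np.array([np.cos(a),np.sin(a)]);ey=np.array([-np.sin(a),np.cos(a)])
for n in ("wrist","top"):
    m=viewer.camera_model(n);im,d=viewer.get_image(n);P=pts(im,d,m['mtx'],m['R'],m['t'])
    M=np.stack([(P[...,:2]-o)@ex,(P[...,:2]-o)@ey,P[...,2]],-1);g=im.astype(int)
    print(n)
    for k,lo,hi in [("panels",105,125),("tab",160,180),("foot",36,46)]:
        s=(d>0)&(M[...,2]>lo)&(M[...,2]<hi)&(abs(M[...,1])<64)&(abs(M[...,0])<45)&(g.max(2)-g.min(2)>40)
        if s.sum()>10: print(k,rect(M,s),np.median(M[s][:,2]).round(1))
    s=(d>0)&(g.max(2)<80)&(M[...,2]>50)&(M[...,2]<110)&(M[...,1]>-165)&(M[...,1]<-25)&(abs(M[...,0])<50)
    if s.sum()>10: print('clamp',rect(M,s),np.percentile(M[s],[1,99],axis=0).round(1).tolist())
E
```

```text
t16.12 pos [ 463.2 -182.8  274.1] rpy [ 1.798e+02 -1.000e-01  6.520e+01] q7 0.18 w 85.5 F [ 0.4  0.7 -0.1]
shift cm x 5.80 y -0.28 z 20.21 turn -0.1
wrist
foot (((9.753057479858398, -52.53620529174805), (39.730167388916016, 16.607913970947266), 0.9705128073692322), np.float64(36.0), np.float64(46.0), np.int64(272)) 39.7
clamp (((0.8331871032714844, -103.41927337646484), (49.621768951416016, 100.80912017822266), 0.7676910758018494), np.float64(66.0), np.float64(101.0), np.int64(2854)) [[-20.8, -152.3, 70.1], [23.7, -54.2, 98.2]]
top
panels (((-1.300980567932129, 0.28362274169921875), (120.48602294921875, 20.56769561767578), 89.80223083496094), np.float64(105.0), np.float64(124.0), np.int64(420)) 115.3
tab (((4.033268928527832, 0.46649742126464844), (43.9084358215332, 10.802759170532227), 89.03827667236328), np.float64(161.0), np.float64(174.0), np.int64(108)) 169.9
foot (((-5.991962432861328, 0.3004722595214844), (70.7043228149414, 119.19217681884766), 0.12814393639564514), np.float64(37.0), np.float64(45.0), np.int64(72)) 41.3
clamp (((1.4676284790039062, -90.02389526367188), (126.20294952392578, 50.68228530883789), 88.25672912597656), np.float64(55.0), np.float64(109.0), np.int64(511)) [[-23.5, -151.8, 71.5], [22.5, -29.0, 105.5]]
```

```bash
python3 -c "
from cell import workorder
print(workorder.finish_job())"
```

```text
the job is handed in; nothing more can be done
None
```

The job is handed in after about 16 s of robot time: the loose half is fully down on the pegs, face to face with the fixed half, and the black clamp sits level on the mould's right-hand (−y) edge with its hinge about 86 mm from the middle. The arm never went near the mallet or jar, but I couldn't measure the clamp's grip force, and the hand-in returned no verdict.

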